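# Swap the open canister on the coffee shelf

## Task

Change over which canister is open: with a fingertip, push the grey canister's open lid over so that it drops shut, and flip the green canister's lid up and over until it stays open by itself; either one first. Only push, gently: do not pinch or pick up anything, do not shove the canisters along or tip them, and leave everything else on the shelf where it stands.

Things in the scene. Friction and masses are not known exactly. Their poses are not given: they have to be found in the camera images.
- green_canister: Canister of green plastic, open-topped box with a hinged lid: 80 mm deep (its x), 110 mm wide (its y), 85 mm high, walls 4 mm, loose, about 0.8 kg. Origin: centre of its underside; x points from the lipped front to the hinge at the back, z up. It stands on the oak shelf, whose top is 80 mm above the desk. Its place and yaw vary.
- green_lid (a joint): Lid of the green canister, rad: 0 shut, 1.85 fully open against its stop (leaning back about 16 degrees past upright). Hinge along the canister's y at the back rim (40 mm behind the centre, 85 mm above the underside). The lid is a flat plate 84 mm long, 114 mm wide, 8 mm thick, about 90 g, its underside level with the hinge line when shut; free-swinging with slight damping: below about 1.5 rad it falls shut, past about 1.6 rad it falls open and stays. Starts shut.
- green_lip (a point): Middle of the front edge of the black lip on the green lid, moving with the lid: 100 mm from the hinge line, 60 mm in front of the canister's centre when shut. The lip is 56 mm wide, 5 mm thick (this point is half-way through it), and juts out 17 mm beyond the lid and 20 mm beyond the canister's front wall, with free space below, so that a fingertip tilted forward can catch it from underneath.
- grey_canister: Canister of grey plastic, open-topped box with a hinged lid: 80 mm deep (its x), 110 mm wide (its y), 85 mm high, walls 4 mm, loose, about 0.8 kg. Origin: centre of its underside; x points from the lipped front to the hinge at the back, z up. It stands on the oak shelf, whose top is 80 mm above the desk. Its place and yaw vary.
- grey_lid (a joint): Lid of the grey canister, rad: 0 shut, 1.85 fully open against its stop (leaning back about 16 degrees past upright). Hinge along the canister's y at the back rim (40 mm behind the centre, 85 mm above the underside). The lid is a flat plate 84 mm long, 114 mm wide, 8 mm thick, about 90 g, its underside level with the hinge line when shut; free-swinging with slight damping: below about 1.5 rad it falls shut, past about 1.6 rad it falls open and stays. Starts open.
- grey_lip (a point): Middle of the front edge of the black lip on the grey lid, moving with the lid: 100 mm from the hinge line, 60 mm in front of the canister's centre when shut. The lip is 56 mm wide, 5 mm thick (this point is half-way through it), and juts out 17 mm beyond the lid and 20 mm beyond the canister's front wall, with free space below, so that a fingertip tilted forward can catch it from underneath.
- coffee_jar: Bystander: closed instant coffee jar, amber glass, black cap, 76 mm across, 150 mm high; origin under its centre, as for all bystanders unless told.
- black_mug: Bystander: matte black mug, 82 mm across, 95 mm high.
- creamer_jug: Bystander: stainless creamer jug, 72 mm across, 90 mm high, with a handle.
- sweetener_tin: Bystander: small metal tin, 56 mm across, 70 mm high.
- sugar_bowl: Bystander: white ceramic bowl, 100 mm across, 50 mm high.
- teaspoon: Bystander: teaspoon lying on the shelf, 140 mm long.
Mind the look-alikes: they are no part of the job. What is shaped like the grey_canister but blue is not meant. Leave any pink look-alike of the green_canister alone.

How it is judged:
At the end, for the whole second after the job is handed in: The green lid rests open against its stop (over 1.75 rad) and the grey lid is shut (under 0.06 rad), both at rest and untouched; both canisters are upright within 0.08 rad and within 30 mm of where they stood, and every bystander is within 30 mm of where it stood (value of joint green_lid above 1.75 rad and value of joint grey_lid below 0.06 rad and velocity of joint green_lid between -0.1 and 0.1 rad/s and distance of each of coffee_jar, black_mug, creamer_jug, sweetener_tin, sugar_bowl, teaspoon, green_canister, grey_canister from where it was at the start of the episode below 0.03 m and angle between each of green_canister, grey_canister's own z axis and vertical below 0.08 rad and linear speed of each of green_canister, grey_canister below 0.02 m/s).
It fails at once if a bystander is shifted by more than 30 mm (distance of any of coffee_jar, black_mug, creamer_jug, sweetener_tin, sugar_bowl, teaspoon from where it was at the start of the episode above 0.03 m).
It fails at once if a canister is shoved along by more than 30 mm (distance of any of green_canister, grey_canister from where it was at the start of the episode above 0.03 m).
It fails at once if a canister is lifted off the shelf (over 12 mm) (height (world z) of any of green_canister, grey_canister above 0.092 m).
It fails at once if a canister is tipped (over 0.17 rad) (angle between any of green_canister, grey_canister's own z axis and vertical above 0.17 rad).
It fails at once if a canister or its lid is pinched or forced (over 20 N from the fingers) (contact force between the fingers and green_canister above 20 N or contact force between the fingers and grey_canister above 20 N).
It also fails if it takes over 51 s, if anything falls off the work surface, if the arm or the gripper's body presses on something with over 40 N, if the wrist force passes 120 N, or if a joint passes its speed limit or range.

## Robot

A 6-joint arm with a two-finger parallel gripper is mounted at the origin on the work surface. World frame = base frame: x ahead of the robot, y to its left, z up, the work surface at z = 0. Lengths are in m, angles in rad, forces in N, time in s.
With the tool pointing down it reaches from about 0.35 to 0.775 m from the base axis. Payload 5.5 kg.
Tool frame: the origin (TCP) lies between the finger pads; the fingertips stand 19 mm ahead of it and the grasp point (between the pads) is the TCP; z points along the fingers, x is the direction in which the jaws open and shut, and the axes are right-handed (so a half turn about z gives the same grasp; the last joint's range is limited). The gripper opens to 85 mm and grips with 20 to 120 N. Pads are 22 mm wide; open, the fingers measure 114 mm over their backs; the gripper's body (76 mm by 85 mm) begins 54 mm behind the grasp point. The pads swing forward as they close: fully open they stand 13 mm farther back than shut.
Start: joints at [-1.342, 0.313, 0.046, 1.304, 0, 1.431], TCP at [0.207, -0.536, 0.25] pointing down, gripper open.
Joint ranges: [-2.76, 2.76], [-0.86, 1.69], [-1.03, 1.26], [-2.2, 2.34], [-1.47, 1.5], [-3.14, 3.14]. Speed limits (rad/s): [2.57, 2.57, 3.14, 3.14, 3.14, 3.14].

## Interface

Orientations are given as a unit quaternion [w, x, y, z].
In Python, from workcell import env gives the robot as it stands. The module is installed in compiled form; this text tells all that it offers.
- The arm moves only by the tool carry_out, never from a script. Its argument "steps" is a list of rows, each a list of 7 numbers: the gripper command: -1 is shut, 1 is fully open, values between are in proportion, then the shift along the tool's x, y, z in m, then the turn, a rotation vector about the tool's x, y, z in rad. A call has 1 to 20 rows; each row shifts and turns the commanded pose from where the row before left it, along the tool's axes as they then stand; what a row does not reach is not made up. A row lasts 1/8 s, in which the tool goes at most 62.5 mm and 10.7 degrees, less where a joint would pass 70% of its speed; a pose out of reach is approached as far as the arm can. A call with a gripper value outside its range is refused whole. The fingers move at their own pace and stop on an object; "grip_force" is the grip in N (left out, the last holds). Time passes only in rows, so rows that do not move let the fingers close. It gives the time, the measured TCP pose, the force and the opening at its end, in the units of the state.
- env.get_state(): the state, without advancing time (a new reading comes with each control period).
- env.read_camera(name): name is "scene" or "top" or "wrist"; returns a dict with "color" (480x640x3 uint8, red, green, blue), "K" (3x3 intrinsics, pixels), "dist" ([k1, k2, p1, p2, k3] as OpenCV has them; the pictures are not rectified), "R" (3x3) and "t" (3): a world point X has camera coordinates R X + t. Camera axes: x right, y down, z forward; pixel columns grow to the right and rows downward; lengths in m; the calibration is good to about 2 mm. A picture is of the moment at which its call begins. There is no depth.
- env.hand_in(): hands the job in, once; it reports no verdict.
The state is a dict: "clock": time; "joint_pos": joint angles; "qvel": joint speeds; "tau": joint torques, N m; "tcp_pos": TCP position; "orientation": TCP orientation; "wrist_force": force on the tool from outside, world axes, zero at the start; "ft_torque": the same for the moment, N m; "finger_gap": finger opening in m.
Only numpy, scipy, OpenCV 4.12 (cv2) and the standard library are available. Lean on these libraries where they do the work, as an engineer would, in place of code of your own. Each camera call takes 0.05 s, during which the arm holds its last target. There are 200 camera calls.

## Working session

There is one attempt and no reset: what is moved stays moved. The work goes in short steps, Python scripts to look and compute and a tool call to move; the robot and the scene stay as the last step left them, time stands still between calls to the robot, and variables do not carry over. Pictures are saved under pics/ and viewed, about 8 in all and at most 12, crops included, and the job is handed in when it is done.

Besides the shell and the picture viewer there is one more tool, called after "Request:" in YAML: its name, and indented under it one key for each argument. carry_out: Moves the arm, as the interface text tells. Its arguments: {"type":"object","properties":{"steps":{"type":"array","items":{"type":"array","items":{"type":"number"}}},"grip_force":{"type":"number"}},"required":["steps"]}

```bash
mkdir -p pics; python3 - <<'E'
from workcell import env
import cv2
s=env.get_state();print(s)
for n in("scene","top"):
    c=env.read_camera(n);cv2.imwrite(f"pics/{n}0.png",c["color"][:,:,::-1])
    print(n,c["K"].round(1).tolist(),c["dist"],c["R"].round(3).tolist(),c["t"].round(3), (-c["R"].T@c["t"]).round(3))
E
```

```text
{'clock': 0.0, 'joint_pos': array([-1.34158576e+00,  3.13993373e-01,  4.49574076e-02,  1.30361319e+00,
       -2.49912532e-05,  1.43118207e+00]), 'qvel': array([-7.81933110e-04, -5.02246905e-05,  5.60732454e-04,  1.92009519e-04,
       -1.43495442e-04, -1.92941482e-03]), 'tau': array([ 6.31431903e-04, -4.80630469e+01,  2.98531491e+01,  1.92732818e-02,
       -2.63102828e-05, -7.29454001e-06]), 'tcp_pos': array([ 0.20716226, -0.5358559 ,  0.24940403]), 'orientation': array([-6.15856782e-04,  8.24778268e-01, -5.65455525e-01, -6.92183008e-04]), 'wrist_force': array([-0.25188487, -0.53688451, -0.34476695]), 'ft_torque': array([0.01306401, 0.01405076, 0.02610523]), 'finger_gap': 0.08517384204045837}
scene [[506.4, 0.0, 311.0], [0.0, 506.4, 240.8], [0.0, 0.0, 1.0]] [-0.14396179  0.          0.          0.          0.        ] [[0.646, 0.764, -0.004], [0.659, -0.56, -0.502], [-0.385, 0.322, -0.865]] [-0.347 -0.281  1.396] [ 0.948 -0.341  1.065]
top [[544.3, 0.0, 319.7], [0.0, 544.3, 242.9], [0.0, 0.0, 1.0]] [0.04509387 0.         0.         0.         0.        ] [[-0.013, -1.0, -0.018], [-0.998, 0.014, -0.063], [0.063, 0.017, -0.998]] [0.042 0.532 1.261] [0.452 0.014 1.292]
```

View pics/scene0.png

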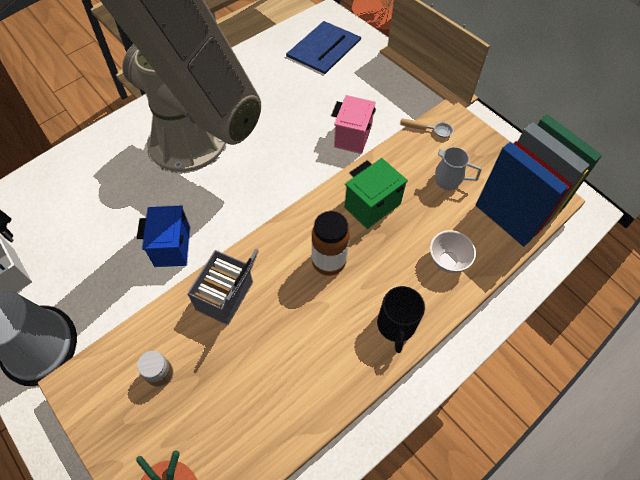

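View pics/top0.png

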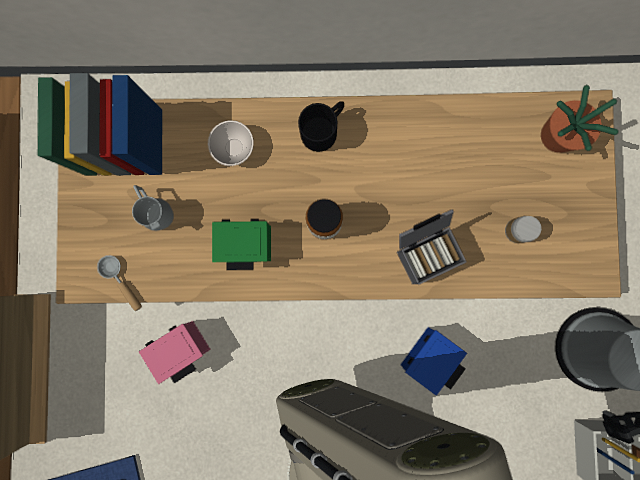

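Scene and top views show the green canister at top pixel (241,242), with its lip toward the robot. The grey canister is at about (432,258), open, with its hinge up-image, and the blue and pink look-alikes are on the desk. Next I'll enlarge the two canisters to read corners.

```bash
python3 - <<'E'
import cv2,numpy as np
t=cv2.imread("pics/top0.png")
f=lambda u,v:cv2.resize(t[v:v+100,u:u+100],(400,400),interpolation=cv2.INTER_CUBIC)
a=np.hstack([f(195,195),f(385,195)])
for i in range(0,800,80): cv2.line(a,(i,0),(i,6),(0,0,255),1)
cv2.imwrite("pics/z.png",a)
E
```

```text
(no output)
```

View pics/z.png

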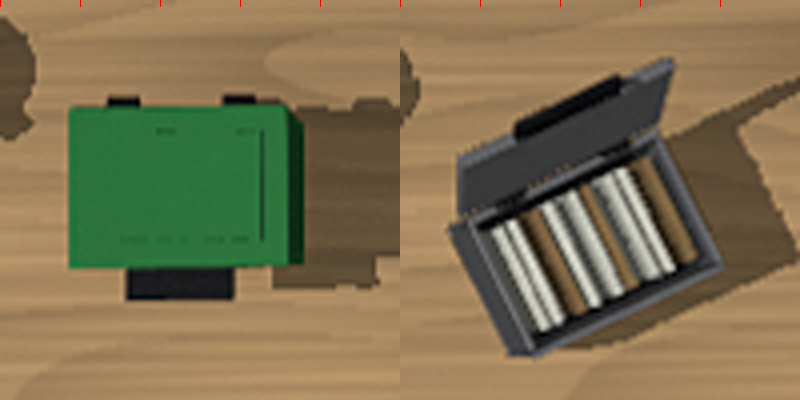

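The crop shows the green lid's top corners at top pixels (212.5,221.8) to (267,261.8), with the lip edge at row 270. The grey rim corners are at FL (418,283), FR (465.5,262) and BR (450,229).

```bash
cat >h.py <<'E'
from workcell import env
import cv2,numpy as np
def bp(c,px,z):
    u=cv2.undistortPoints(np.array(px,float).reshape(-1,1,2),c["K"],c["dist"]).reshape(-1,2)
    d=np.c_[u,np.ones(len(u))]@c["R"]; o=-c["R"].T@c["t"]
    return (o+d*((np.array(z)-o[2])/d[:,2])[:,None]).round(4)
E
python3 - <<'E'
from h import *
c=env.read_camera("top")
g=bp(c,[(212.5,221.8),(267,221.8),(267,261.8),(212.5,261.8),(226.8,269.8),(253.8,269.8)],.173);print(g,g[:4].mean(0))
r=bp(c,[(418.2,283.2),(465.5,262),(450,229.3)],.165);print(r,(r[0]+r[2])/2)
for a,b in((g[0],g[1]),(g[1],g[2]),(g[4],g[5]),(r[0],r[1]),(r[1],r[2])):print(np.linalg.norm(a-b),np.degrees(np.arctan2(*(b-a)[1::-1])))
print(bp(c,[(399.5,234.5),(453.8,210.5)],.165+.084*.96))
b=bp(c,[(324,217),(149,213),(527,229),(231,143),(320,127)],[.23,.17,.15,.13,.175]);print(b)
b=bp(c,[(109,266),(138,308)],[.085,.085]);print(b)
E
```

```text
[[0.5697 0.2537 0.173 ]
 [0.5682 0.141  0.173 ]
 [0.4855 0.1415 0.173 ]
 [0.487  0.2538 0.173 ]
 [0.4701 0.2243 0.173 ]
 [0.4694 0.1688 0.173 ]] [0.5276 0.1975 0.173 ]
[[ 0.4377 -0.1687  0.165 ]
 [ 0.4801 -0.2663  0.165 ]
 [ 0.5479 -0.2366  0.165 ]] [ 0.4928  -0.20265  0.165  ]
0.11270998181172774 -90.76254298944896
0.08270151147349127 179.65359684759412
0.05550441423886932 -90.72261115578313
0.10641202939517694 -66.51860931739229
0.07401979464980973 23.655971267625308
[[ 0.5325 -0.1222  0.2456]
 [ 0.5772 -0.2269  0.2456]]
[[ 0.5701  0.0225  0.23  ]
 [ 0.5901  0.386   0.17  ]
 [ 0.5475 -0.3983  0.15  ]
 [ 0.7449  0.2225  0.13  ]
 [ 0.7643  0.0289  0.175 ]]
[[0.4836 0.5016 0.085 ]
 [0.3901 0.4367 0.085 ]]
```

Poses, checked against the given sizes: green is centred at about (0.530, 0.1975) with yaw about -0.5°, and grey at about (0.493, -0.203) with yaw 23.7°. I'll do grey first: raise, shut the fingers and go to behind its open lid. The tool's y axis already points along grey's push direction.

Request:
carry_out:
  steps:
    - [-1,0,0,-0.04,0,0,0]
    - [-1,0,0,-0.045,0,0,0]
    - [-1,-0.015,-0.034,0,0,0,0]
    - [-1,-0.015,-0.034,0,0,0,0]
    - [-1,-0.015,-0.034,0,0,0,0]
    - [-1,-0.015,-0.034,0,0,0,0]
    - [-1,-0.015,-0.034,0,0,0,0]
    - [-1,-0.015,-0.034,0,0,0,0]
    - [-1,-0.015,-0.034,0,0,0,0]
    - [-1,-0.015,-0.034,0,0,0,0]
    - [-1,-0.015,-0.034,0,0,0,0]
    - [-1,-0.015,-0.034,0,0,0,0]
    - [-1,-0.015,-0.034,0,0,0,0]
    - [-1,-0.015,-0.034,0,0,0,0]
    - [-1,-0.015,-0.034,0,0,0,0]
    - [-1,-0.015,-0.034,0,0,0,0]
    - [-1,0,0,0,0,0,0]
    - [-1,0,0,0,0,0,0]

```text
clock: 2.4
tcp_pos: [0.5752, -0.169, 0.3349]
orientation: [0.0, 0.825, -0.565, -0.0]
wrist_force: [-0.4, 1.0, -0.4]
finger_gap: 0.0002
```

```bash
python3 - <<'E'
from h import *
cv2.imwrite("pics/s1.png",env.read_camera("scene")["color"][:,:,::-1])
E
```

```text
(no output)
```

View pics/s1.png

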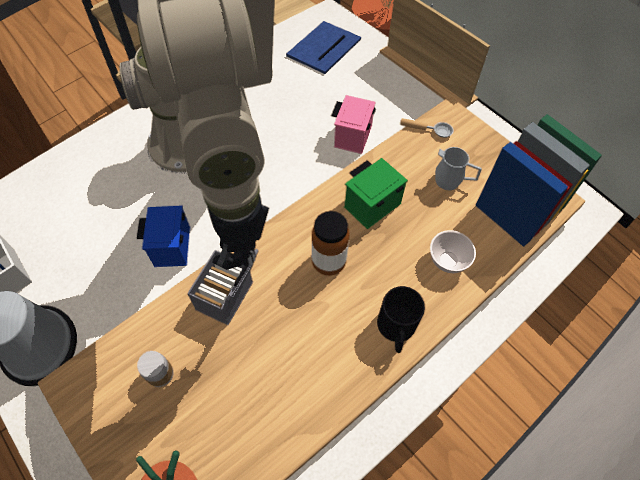

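The gripper hangs just behind and above the grey lid (around 240,240) and nothing has been disturbed. Next I'll back off slightly, descend, and sweep along tool +y.

Request:
carry_out:
  steps:
    - [-1,0,-0.009,0.015,0,0,0]
    - [-1,0,0,0.02,0,0,0]
    - [-1,0,0,0.02,0,0,0]
    - [-1,0,0,0.02,0,0,0]
    - [-1,0,0,0.02,0,0,0]
    - [-1,0,0,0,0,0,0]
    - [-1,0,0,0,0,0,0]

```text
clock: 3.32
tcp_pos: [0.584, -0.166, 0.2406]
orientation: [-0.0, 0.825, -0.566, 0.0]
wrist_force: [0.3, 0.1, -0.5]
finger_gap: 0.0003
```

Request:
carry_out:
  steps:
    - [-1,0,0.005,0,0,0,0]
    - [-1,0,0.005,0,0,0,0]
    - [-1,0,0.005,0,0,0,0]
    - [-1,0,0.005,0,0,0,0]
    - [-1,0,0.005,0,0,0,0]
    - [-1,0,0.005,0,0,0,0]
    - [-1,0,0.005,0,0,0,0]
    - [-1,0,0.005,0,0,0,0]
    - [-1,0,0.005,0,0,0,0]
    - [-1,0,0.005,0,0,0,0]
    - [-1,0,0.005,0,0,0,0]
    - [-1,0,0.005,0,0,0,0]
    - [-1,0,0.005,0,0,0,0]
    - [-1,0,0.005,0,0,0,0]
    - [-1,0,0,0,0,0,0]
    - [-1,0,0,-0.03,0,0,0]
    - [-1,0,0,-0.03,0,0,0]
    - [-1,0,0,-0.03,0,0,0]
    - [-1,0,0,0,0,0,0]

```text
clock: 5.7
tcp_pos: [0.5198, -0.1914, 0.3329]
orientation: [-0.0, 0.825, -0.565, 0.003]
wrist_force: [0.3, -0.6, -0.9]
finger_gap: -0.0002
```

```bash
python3 - <<'E'
from h import *
cv2.imwrite("pics/s2.png",env.read_camera("scene")["color"][:,:,::-1])
E
```

```text
(no output)
```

View pics/s2.png

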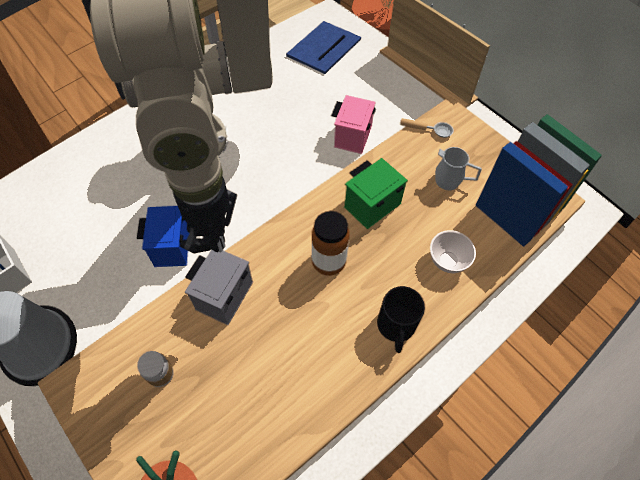

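The grey lid is shut (around 220,285) and the canister has not moved. Now I'll move to the front of green, yaw-align, and tilt the tool forward by 50°.

Request:
carry_out:
  steps:
    - [-1,0,0,0,0,0,0.185]
    - [-1,0,0,0,0,0,0.185]
    - [-1,-0.035,0.011,0,0,0,0]
    - [-1,-0.035,0.011,0,0,0,0]
    - [-1,-0.035,0.011,0,0,0,0]
    - [-1,-0.035,0.011,0,0,0,0]
    - [-1,-0.035,0.011,0,0,0,0]
    - [-1,-0.035,0.011,0,0,0,0]
    - [-1,-0.035,0.011,0,0,0,0]
    - [-1,-0.035,0.011,0,0,0,0]
    - [-1,-0.035,0.011,0,0,0,0]
    - [-1,-0.035,0.011,0,0,0,0]
    - [-1,-0.035,0.011,0,0,0,0]
    - [-1,0,0,0,0.175,0,0]
    - [-1,0,0,0,0.175,0,0]
    - [-1,0,0,0,0.175,0,0]
    - [-1,0,0,0,0.175,0,0]
    - [-1,0,0,0,0.173,0,0]
    - [-1,0,0,0,0,0,0]
    - [-1,0,0,0,0,0,0]

```text
clock: 8.25
tcp_pos: [0.3998, 0.1136, 0.3353]
orientation: [-0.329, 0.661, -0.619, 0.267]
wrist_force: [1.0, -0.3, 1.1]
finger_gap: -0.0001
```

```bash
python3 - <<'E'
from h import *
from scipy.spatial.transform import Rotation as R
s=env.get_state();M=R.from_quat(s["orientation"],scalar_first=True).as_matrix();print(M.round(3),s["tcp_pos"],s["joint_pos"])
d=np.array([.405,.1975,.190])-s["tcp_pos"];print("to staging, tool axes",(M.T@d).round(4))
E
```

```text
[[ 0.09  -0.643  0.761]
 [-0.994 -0.015  0.105]
 [-0.055 -0.766 -0.64 ]] [0.39984656 0.11358848 0.33532896] [ 0.02247309 -0.69560094 -0.89219173  0.50167209  0.08750411  3.14063381]
to staging, tool axes [-0.0749  0.1067  0.1058]
```

Joint 6 hit its limit, so the pose fell short. The fingers are symmetric, so I'll half-turn the tool the other way.

Request:
carry_out:
  steps:
    - [-1,0,0,0,0,0,-0.18]
    - [-1,0,0,0,0,0,-0.18]
    - [-1,0,0,0,0,0,-0.18]
    - [-1,0,0,0,0,0,-0.18]
    - [-1,0,0,0,0,0,-0.18]
    - [-1,0,0,0,0,0,-0.18]
    - [-1,0,0,0,0,0,-0.18]
    - [-1,0,0,0,0,0,-0.18]
    - [-1,0,0,0,0,0,-0.18]
    - [-1,0,0,0,0,0,-0.18]
    - [-1,0,0,0,0,0,-0.18]
    - [-1,0,0,0,0,0,-0.18]
    - [-1,0,0,0,0,0,-0.18]
    - [-1,0,0,0,0,0,-0.18]
    - [-1,0,0,0,0,0,-0.18]
    - [-1,0,0,0,0,0,-0.18]
    - [-1,0,0,0,0,0,-0.18]
    - [-1,0,0,0,0,0,-0.08]
    - [-1,0,0,0,0,0,0]

```text
clock: 10.62
tcp_pos: [0.4012, 0.1137, 0.3359]
orientation: [0.266, 0.62, 0.66, 0.33]
wrist_force: [-0.3, -0.2, -0.0]
finger_gap: -0.0002
```

```bash
cat >p.py <<'E'
from h import *
import sys
from scipy.spatial.transform import Rotation as R
s=env.get_state();M=R.from_quat(s["orientation"],scalar_first=True).as_matrix();print(M.round(3),s["tcp_pos"].round(4),s["joint_pos"].round(3),s["wrist_force"].round(1))
b=np.radians(50); T=np.array([[0,1,0],[np.cos(b),0,np.sin(b)],[np.sin(b),0,-np.cos(b)]])  # rows: tool x,y,z
print("rotvec",R.from_matrix(M.T@T.T).as_rotvec().round(3))
d=np.array(eval(sys.argv[1]))-s["tcp_pos"];print("shift in final axes",(T@d).round(4),"now axes",(M.T@d).round(4))
E
python3 p.py .405,.1975,.190
```

```text
[[-0.089  0.643  0.76 ]
 [ 0.994  0.013  0.105]
 [ 0.057  0.766 -0.641]] [0.4012 0.1137 0.3359] [ 0.023 -0.692 -0.89   0.501  0.087  0.002] [-0.3 -0.2 -0. ]
rotvec [-0.001 -0.105  0.013]
shift in final axes [ 0.0838 -0.1093  0.0967] now axes [ 0.0746 -0.1081  0.1052]
```

Request:
carry_out:
  steps:
    - [-1,0,0,0,0,-0.105,0.013]
    - [-1,0.021,0,0,0,0,0]
    - [-1,0.021,0,0,0,0,0]
    - [-1,0.021,0,0,0,0,0]
    - [-1,0.021,0,0,0,0,0]
    - [-1,0,-0.018,0.016,0,0,0]
    - [-1,0,-0.018,0.016,0,0,0]
    - [-1,0,-0.018,0.016,0,0,0]
    - [-1,0,-0.018,0.016,0,0,0]
    - [-1,0,-0.018,0.016,0,0,0]
    - [-1,0,-0.018,0.016,0,0,0]
    - [-1,0,0,0,0,0,0]
    - [-1,0,0,0,0,0,0]

```text
clock: 12.25
tcp_pos: [0.4113, 0.2126, 0.211]
orientation: [0.294, 0.647, 0.643, 0.284]
wrist_force: [0.0, 0.2, -0.4]
finger_gap: 0.0001
```

```bash
python3 p.py .456,.1975,.149; python3 - <<'E'
from h import *
a=env.read_camera("wrist")["color"][:,:,::-1];b=env.read_camera("scene")["color"][:,:,::-1]
cv2.imwrite("pics/w3.png",np.hstack([cv2.resize(a,(400,300)),b[60:300,220:540].repeat(1,0)[:240,:].copy() if 0 else cv2.resize(b[60:300,200:520],(400,300))]))
E
```

```text
[[ 0.011  0.665  0.746]
 [ 1.     0.    -0.016]
 [-0.011  0.746 -0.665]] [0.4113 0.2126 0.211 ] [ 0.549 -0.307 -1.024  0.097 -0.414  0.389] [ 0.   0.2 -0.4]
rotvec [-0.03   0.016  0.   ]
shift in final axes [-0.0151 -0.0187  0.0741] now axes [-0.0139 -0.0165  0.0749]
```

View pics/w3.png

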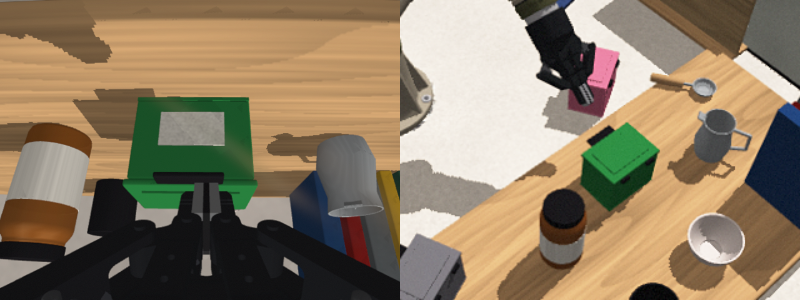

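The wrist and scene views show the fingertip just in front of green's lip and slightly off its middle, with everything undisturbed. Joint 3 is at its fold limit, so I'll reduce the tilt to 42°.

```bash
sed -i 's/radians(50)/radians(42)/' p.py; python3 p.py .430,.1975,.160;
```

```text
[[ 0.011  0.665  0.747]
 [ 1.     0.    -0.015]
 [-0.01   0.747 -0.665]] [0.4109 0.2123 0.2111] [ 0.549 -0.308 -1.025  0.096 -0.414  0.389] [-0.4  0.2  1.1]
rotvec [ 0.11   0.015 -0.001]
shift in final axes [-0.0148 -0.02    0.0507] now axes [-0.0141 -0.0255  0.0484]
```

Request:
carry_out:
  steps:
    - [-1,-0.015,0,0,0.11,0.016,0]
    - [-1,0,0,0,0,0,0]
    - [-1,0,0,0,0,0,0]

```text
clock: 12.72
tcp_pos: [0.4106, 0.197, 0.2109]
orientation: [0.254, 0.66, 0.66, 0.254]
wrist_force: [-0.0, 0.2, -1.1]
finger_gap: -0.0
```

```bash
python3 p.py .430,.1975,.160;
```

```text
[[ 0.001  0.742  0.671]
 [ 1.    -0.001  0.   ]
 [ 0.001  0.671 -0.742]] [0.4106 0.197  0.2109] [ 0.453 -0.327 -0.956  0.26  -0.298  0.348] [-0.   0.2 -1.1]
rotvec [ 0.002 -0.    -0.001]
shift in final axes [ 0.0005 -0.0196  0.0508] now axes [ 0.0004 -0.0197  0.0508]
```

Request:
carry_out:
  steps:
    - [-1,0,-0.007,0.017,0,0,0]
    - [-1,0,-0.007,0.017,0,0,0]
    - [-1,0,-0.006,0.017,0,0,0]
    - [-1,0,0,0,0,0,0]
    - [-1,0,0,0,0,0,0]

```text
clock: 13.35
tcp_pos: [0.4295, 0.1981, 0.16]
orientation: [0.253, 0.66, 0.661, 0.252]
wrist_force: [-0.1, -0.7, 0.6]
finger_gap: 0.0001
```

```bash
python3 p.py .457,.1975,.152; python3 - <<'E'
from h import *
a=env.read_camera("wrist")["color"][:,:,::-1];b=env.read_camera("scene")["color"][:,:,::-1]
cv2.imwrite("pics/w4.png",np.hstack([cv2.resize(a[200:440,160:480],(400,300)),cv2.resize(b[120:240,280:440],(400,300),interpolation=2)]))
E
```

```text
[[-0.     0.745  0.667]
 [ 1.     0.001 -0.001]
 [-0.001  0.667 -0.745]] [0.4295 0.1981 0.16  ] [ 0.428 -0.205 -1.028  0.065 -0.281  0.327] [-0.1 -0.7  0.6]
rotvec [-0.003  0.001  0.001]
shift in final axes [-0.0006  0.0151  0.0243] now axes [-0.0006  0.0152  0.0243]
```

View pics/w4.png

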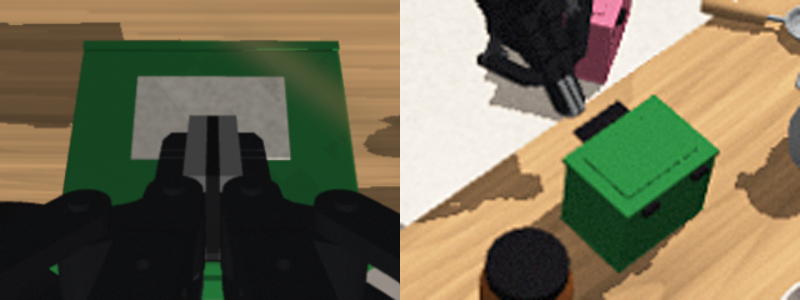

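The tip sits just in front of and below the lip, and the wrist camera (image inverted) sees green's front label beneath it. I'll slide the tip under the lip.

Request:
carry_out:
  steps:
    - [-1,0,0.004,0.006,0,0,0]
    - [-1,0,0.004,0.006,0,0,0]
    - [-1,0,0.004,0.006,0,0,0]
    - [-1,0,0.003,0.006,0,0,0]
    - [-1,0,0,0,0,0,0]
    - [-1,0,0,0,0,0,0]

```text
clock: 14.2
tcp_pos: [0.4573, 0.1979, 0.1521]
orientation: [0.253, 0.661, 0.66, 0.252]
wrist_force: [0.3, 0.2, -0.3]
finger_gap: 0.0004
```

```bash
python3 p.py .457,.1975,.152; python3 - <<'E'
import numpy as np
# corner path about hinge (.570,.165); tool y=(.743,.669), z=(.669,-.743) in (x,z); corner=TCP+(.0209,-.0067)
y=np.array([.743,.669]);z=np.array([.669,-.743]);o=np.array([.0209,-.0067])
h=np.array([.570,.165]);p=np.array([.478,.145])
for f,r in zip([0,10,20,30,40,50,60,70,80,88,94,98],[.088,.085,.083]+[.08]*9):
    a=np.radians(f);q=h+r*np.array([-np.cos(a),np.sin(a)]);d=q-p;print(f,(q-o).round(3),"dy,dz",(d@y).round(4),(d@z).round(4));p=q
E
```

```text
[[ 0.001  0.745  0.667]
 [ 1.     0.    -0.001]
 [-0.001  0.667 -0.745]] [0.4573 0.1979 0.1521] [ 0.392 -0.138 -1.007  0.012 -0.259  0.299] [ 0.3  0.2 -0.3]
rotvec [-0.003  0.001  0.   ]
shift in final axes [-0.0004 -0.0003 -0.0001] now axes [-0.0004 -0.0003 -0.0001]
0 [0.461 0.172] dy,dz 0.0164 -0.0122
10 [0.465 0.186] dy,dz 0.0131 -0.0081
20 [0.471 0.2  ] dy,dz 0.0134 -0.0063
30 [0.48  0.212] dy,dz 0.0142 -0.0028
40 [0.488 0.223] dy,dz 0.0136 -0.0031
50 [0.498 0.233] dy,dz 0.0139 -0.0007
60 [0.509 0.241] dy,dz 0.0138 0.0017
70 [0.522 0.247] dy,dz 0.0133 0.0041
80 [0.535 0.25 ] dy,dz 0.0124 0.0063
88 [0.546 0.252] dy,dz 0.009 0.0066
94 [0.555 0.252] dy,dz 0.0061 0.0057
98 [0.56  0.251] dy,dz 0.0037 0.0041
```

Request:
carry_out:
  steps:
    - [-1,0,0.0055,-0.004,0,0,0]
    - [-1,0,0.0055,-0.004,0,0,0]
    - [-1,0,0.0055,-0.004,0,0,0]
    - [-1,0,0.0065,-0.004,0,0,0]
    - [-1,0,0.0065,-0.004,0,0,0]
    - [-1,0,0.0065,-0.003,0,0,0]
    - [-1,0,0.0065,-0.003,0,0,0]
    - [-1,0,0.007,-0.0015,0,0,0]
    - [-1,0,0.007,-0.0015,0,0,0]
    - [-1,0,0.007,-0.0015,0,0,0]
    - [-1,0,0.007,-0.0015,0,0,0]
    - [-1,0,0,0,0,0,0]

```text
clock: 15.7
tcp_pos: [0.4894, 0.1982, 0.2242]
orientation: [0.253, 0.661, 0.66, 0.253]
wrist_force: [0.0, 0.4, -0.1]
finger_gap: 0.0001
```

```bash
python3 p.py .488,.1975,.223; python3 - <<'E'
from h import *
b=env.read_camera("scene")["color"][:,:,::-1]
cv2.imwrite("pics/w5.png",cv2.resize(b[100:280,260:500],(640,480),interpolation=2))
E
```

```text
[[ 0.001  0.744  0.668]
 [ 1.    -0.    -0.   ]
 [-0.     0.668 -0.744]] [0.4894 0.1982 0.2242] [ 0.358 -0.193 -0.836  0.228 -0.237  0.272] [ 0.   0.4 -0.1]
rotvec [-0.001  0.    -0.   ]
shift in final axes [-0.0007 -0.0019 -0.    ] now axes [-0.0007 -0.0019 -0.    ]
```

View pics/w5.png

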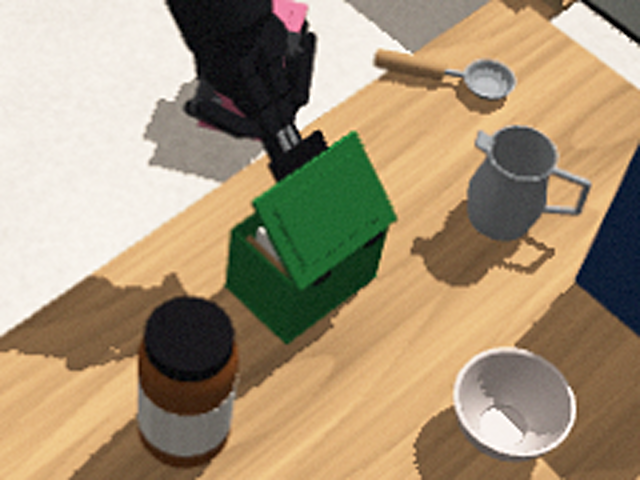

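The green lid is half raised on the fingertip and the canister is still in place. I'll continue the arc past upright and then retreat.

Request:
carry_out:
  steps:
    - [-1,0,0.006,-0.0003,0,0,0]
    - [-1,0,0.006,-0.0003,0,0,0]
    - [-1,0,0.007,0.0008,0,0,0]
    - [-1,0,0.007,0.0008,0,0,0]
    - [-1,0,0.0065,0.002,0,0,0]
    - [-1,0,0.0065,0.002,0,0,0]
    - [-1,0,0.006,0.003,0,0,0]
    - [-1,0,0.006,0.003,0,0,0]
    - [-1,0,0.0045,0.0033,0,0,0]
    - [-1,0,0.0045,0.0033,0,0,0]
    - [-1,0,0.003,0.003,0,0,0]
    - [-1,0,0.003,0.003,0,0,0]
    - [-1,0,0.003,0.003,0,0,0]
    - [-1,0,0.001,0.001,0,0,0]
    - [-1,0,0,0,0,0,0]
    - [-1,0,0,0,0,0,0]

```text
clock: 17.75
tcp_pos: [0.5591, 0.198, 0.2494]
orientation: [0.253, 0.661, 0.66, 0.252]
wrist_force: [-0.1, -0.3, 0.0]
finger_gap: 0.0
```

```bash
python3 p.py .560,.1975,.251; python3 - <<'E'
from h import *
b=env.read_camera("scene")["color"][:,:,::-1]
cv2.imwrite("pics/w6.png",cv2.resize(b[100:280,260:500],(640,480),interpolation=2))
E
```

```text
[[ 0.     0.745  0.667]
 [ 1.     0.    -0.001]
 [-0.001  0.667 -0.745]] [0.5591 0.198  0.2494] [ 0.299 -0.093 -0.689  0.267 -0.198  0.226] [-0.1 -0.3  0. ]
rotvec [-0.003  0.001  0.   ]
shift in final axes [-0.0005  0.0017 -0.0005] now axes [-0.0005  0.0017 -0.0005]
```

View pics/w6.png

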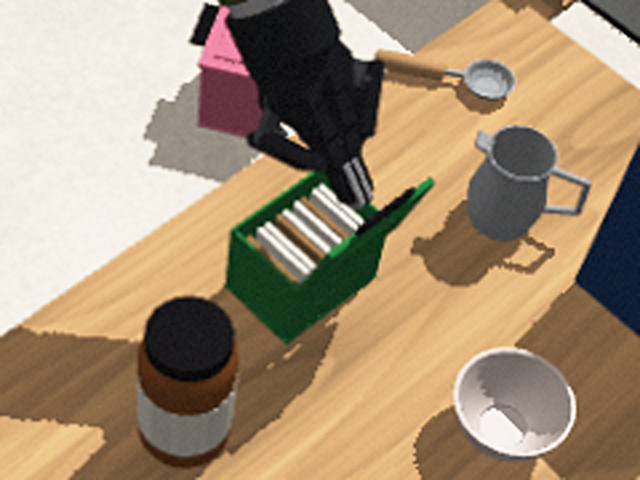

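The green lid has fallen open. I'll retreat up and back along the finger axis and do a final check.

Request:
carry_out:
  steps:
    - [-1,0,0,-0.015,0,0,0]
    - [-1,0,0,-0.02,0,0,0]
    - [-1,0,0,-0.025,0,0,0]
    - [-1,0,0,-0.025,0,0,0]
    - [-1,0,0,-0.025,0,0,0]
    - [-1,0,0,-0.025,0,0,0]
    - [-1,0,0,0,0,0,0]
    - [-1,0,0,0,0,0,0]
    - [-1,0,0,0,0,0,0]
    - [-1,0,0,0,0,0,0]

```text
clock: 19.05
tcp_pos: [0.4691, 0.1979, 0.3489]
orientation: [0.252, 0.661, 0.661, 0.252]
wrist_force: [-0.2, -0.2, 0.4]
finger_gap: -0.0004
```

```bash
python3 - <<'E'
from h import *
a=env.read_camera("scene")["color"][:,:,::-1];b=env.read_camera("top")["color"][:,:,::-1]
cv2.imwrite("pics/f.png",np.hstack([cv2.resize(a,(400,300)),cv2.resize(b[60:360,100:500],(400,300))]))
E
```

```text
(no output)
```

View pics/f.png

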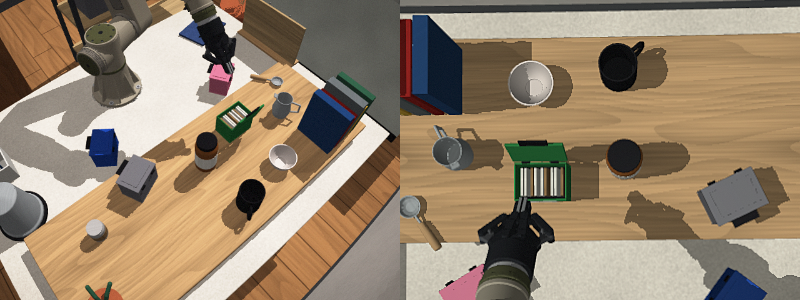

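The final views show green open and leaning back, grey shut, everything in place and the gripper clear.

```bash
python3 -c "
from workcell import env
print(env.hand_in())"
```

```text
the job is handed in; nothing more can be done
None
```

The job is handed in, and by my last pictures both lids are as asked. The hand-in gave no verdict.

- **Grey canister:** I pushed its open lid over from behind with the shut fingertips, and it dropped shut.
- **Green canister:** I caught the lip from below with the tool tilted 42° forward and carried the lid round past upright. It fell open and stays there.
- **Last checks:** The scene and top pictures show green open, grey shut, and the canisters and bystanders where they stood, with the gripper clear. The wrist force read about 1 N or less at the end of each move, and the clock was at about 19 s. I judged the lid angles and canister positions by eye and did not measure them at the end.
- **What went wrong on the way:** The first tilted approach, at 50°, ran into the joint 6 and joint 3 limits. I corrected this in free space with a half-turn of the tool and the smaller tilt, touching nothing.

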